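# Lock the storage box's lid along its row of catches

### The job

Lock the lid of the food storage box: starting at the pull-tab end, follow the row of six raised catches along the front edge and round the corner with shut fingertips, pressing each one lightly until it is home. Do it in order without leaning hard on the box, leave the box standing where it is without lifting it, and leave the things round it and the matchbox on its lid undisturbed.

Things in the scene. Friction and masses are not known exactly. Their poses are not given: they have to be found in the camera images.
- storage_box: White plastic food box with a grey lid, 140 (x) by 170 (y) by 64 mm tall, 0.9 kg, standing loose on the worktop. Origin: centre of its underside; z up; lid top at z = 64 mm. Six round catches, 42 mm apart in an L: four along the long front edge (x = -48 mm, y = 63 to -63), two more along the short edge y = -63 mm. A flat pull tab, 26 mm wide, sticks out 24 mm from the short +y side, beside the first catch.
- catch1 (a joint): Push-down catch, first of the row, at the pull-tab end of the long front edge: centre -48 mm in x and +63 mm in y of the box's origin, in its frame. Flat top 12 mm across, sides sloping to 34 mm, so a fingertip can slide onto it. 0 = raised (top 71 mm above the box's underside), 0.005 m = fully home (top 66 mm, hard stop). About 1.5 N pushes it down; it stays where it is left.
- catch2 (a joint): Push-down catch, second: centre -48 mm in x and +21 mm in y of the box's origin, in its frame. Flat top 12 mm across, sides sloping to 34 mm, so a fingertip can slide onto it. 0 = raised (top 71 mm above the box's underside), 0.005 m = fully home (top 66 mm, hard stop). About 1.5 N pushes it down; it stays where it is left.
- catch3 (a joint): Push-down catch, third: centre -48 mm in x and -21 mm in y of the box's origin, in its frame. Flat top 12 mm across, sides sloping to 34 mm, so a fingertip can slide onto it. 0 = raised (top 71 mm above the box's underside), 0.005 m = fully home (top 66 mm, hard stop). About 1.5 N pushes it down; it stays where it is left.
- catch4 (a joint): Push-down catch, fourth, at the corner: centre -48 mm in x and -63 mm in y of the box's origin, in its frame. Flat top 12 mm across, sides sloping to 34 mm, so a fingertip can slide onto it. 0 = raised (top 71 mm above the box's underside), 0.005 m = fully home (top 66 mm, hard stop). About 1.5 N pushes it down; it stays where it is left.
- catch5 (a joint): Push-down catch, fifth, round the corner on the short right edge: centre -6 mm in x and -63 mm in y of the box's origin, in its frame. Flat top 12 mm across, sides sloping to 34 mm, so a fingertip can slide onto it. 0 = raised (top 71 mm above the box's underside), 0.005 m = fully home (top 66 mm, hard stop). About 1.5 N pushes it down; it stays where it is left.
- catch6 (a joint): Push-down catch, sixth and last: centre +36 mm in x and -63 mm in y of the box's origin, in its frame. Flat top 12 mm across, sides sloping to 34 mm, so a fingertip can slide onto it. 0 = raised (top 71 mm above the box's underside), 0.005 m = fully home (top 66 mm, hard stop). About 1.5 N pushes it down; it stays where it is left.
- matchbox: Bystander: matchbox, 36x56x17 mm, lying on the lid's middle, clear of the catches. Origin: centre of its underside.
- salt_shaker: Bystander: salt shaker with a domed cap, 44 mm wide, 90 mm tall, beside the box. Origin: centre of its underside.
- mustard: Bystander: short wide jar with a dark cap, 65 mm wide, 94 mm tall. Origin: centre of its underside.
- tin_small: Bystander: small tin, 58 mm wide, 72 mm tall. Origin: centre of its underside.
- pepper_mill: Bystander: wooden pepper mill, 58 mm wide, 170 mm tall. Origin: centre of its underside.
- onion: Bystander: onion, 70 mm wide, 93 mm tall. Origin: centre of its underside.
- mug: Bystander: mug, 92x123x95 mm with its handle. Origin: centre of its underside.

How it is judged:
On the way, in this order (a step that is already met when the one before it is completed fails the run):
1. the first catch is home while the third and all after it still stand up (value of joint catch1 above 0.0035 m and value of joint each of catch3, catch4, catch5, catch6 below 0.0025 m), for 0.1 s.
2. the first three are home while the last two still stand up (value of joint each of catch1, catch2, catch3 above 0.0035 m and value of joint each of catch5, catch6 below 0.0025 m), for 0.1 s.
3. the first four, up to the corner, are home while the last still stands up (value of joint each of catch1, catch2, catch3, catch4 above 0.0035 m and value of joint catch6 below 0.0025 m), for 0.1 s.
At the end, for the whole second after the job is handed in: All six catches are down by more than 3.5 of their 5 mm, and the box stands still, level, on the worktop, within 30 mm of where it was (value of joint each of catch1, catch2, catch3, catch4, catch5, catch6 above 0.0035 m and distance of storage_box from where it was at the start of the episode below 0.03 m and angle between storage_box's own z axis and vertical below 0.05 rad and linear speed of storage_box below 0.01 m/s and height (world z) of storage_box below 0.005 m); the robot touches nothing.
It fails at once if the box is lifted or tipped (height (world z) of storage_box above 0.012 m or angle between storage_box's own z axis and vertical above 0.12 rad).
It fails at once if the box is pushed more than 30 mm away (distance of storage_box from where it was at the start of the episode above 0.03 m).
It fails at once if the fingers lean on the box with more than 40 N (contact force between the fingers and storage_box above 40 N).
It fails at once if a bystander is moved by more than 30 mm, lifted or knocked over (distance of any of matchbox, salt_shaker, mustard, tin_small, pepper_mill, onion, mug from where it was at the start of the episode above 0.03 m or angle between any of matchbox, salt_shaker, mustard, tin_small, pepper_mill, onion, mug's own z axis and vertical above 0.5 rad).
It also fails if it takes over 42 s, if anything falls off the work surface, if the arm or the gripper's body presses on something with over 40 N, if the wrist force passes 120 N, or if a joint passes its speed limit or range.

### The arm

A 6-joint arm with a two-finger parallel gripper is mounted at the origin on a cart in front of the work surface, level with it; the furniture and walls round the work are solid. World frame = base frame: x ahead of the robot, y to its left, z up, the work surface at z = 0. Lengths are in m, angles in rad, forces in N, time in s.
With the tool pointing down it reaches from about 0.325 to 0.775 m from the base axis. Payload 9.3 kg.
Tool frame: the origin (TCP) lies at the centre of the arm's flange, where the gripper is bolted on; the fingertips stand 173 mm ahead of it and the grasp point (between the pads) lies 155 mm ahead of it; z points along the fingers, y is the line along which they close (so a half turn about z gives the same grasp; the last joint's range is limited). The gripper opens to 85 mm and grips with 20 to 120 N. Pads are 22 mm wide; open, the fingers measure 114 mm over their backs; the gripper's body (76 mm by 85 mm) begins 54 mm behind the grasp point. The pads swing forward as they close: fully open they stand 13 mm farther back than shut.
Start: joints at [-1.368, 0.259, 0.021, 1.334, 0, 1.418], TCP at [0.192, -0.516, 0.405] pointing down, gripper open.
Joint ranges: [-3.04, 3.04], [-0.91, 1.82], [-1.04, 1.36], [-1.92, 1.95], [-1.52, 1.45], [-3.14, 3.14]. Speed limits (rad/s): [2.22, 2.22, 2.79, 3.14, 3.14, 3.14].

### API

Orientations are given as a unit quaternion [x, y, z, w].
In Python, from plant import r gives the robot as it stands.
- The arm moves only by the tool play_rows, never from a script. Its argument "plan" is a list of rows, each a list of 6 numbers: the shift along the tool's x, y, z in cm, then the turn, a rotation vector about the tool's x, y, z in rad. A call has 1 to 5 rows; each row shifts and turns the commanded pose from where the row before left it, along the tool's axes as they then stand; what a row does not reach is not made up. A row lasts 1/10 s, in which the tool goes at most 50 mm and 8.59 degrees, less where a joint would pass 70% of its speed; a pose out of reach is approached as far as the arm can. A call is refused whole if a number of a shift passes 5 or a number of a turn 0.15, either way. A call with a gripper value outside its range is refused whole. "claw" is the opening, from 0 (shut) to 1 (fully open), set as the call begins (left out, the last holds). The fingers move at their own pace and stop on an object; "grip_force" is the grip in N (left out, the last holds). Time passes only in rows, so rows that do not move let the fingers close. It gives the time, the measured TCP pose, the force, the opening and the grip force at its end, in the units of the state.
- r.get_obs(): the state, without advancing time (a new reading comes with each control period).
- r.camera(name): name is "side" or "top" or "wrist"; returns (picture, depth): 400x640x3 uint8, red, green, blue; 400x640 float32, m along the optical axis (not along the pixel's ray), 0 where there is no reading.
- r.camera_params(name): a dict with "fovy" (degrees; the focal length in pixels is half the picture's height over the tangent of half this angle, whatever the lens; pixels are square), "cx", "cy" (the principal point, pixels), "dist" ([k1, k2, p1, p2, k3] as OpenCV has them; the pictures are not rectified), "R" (3x3) and "t" (3): a world point X has camera coordinates R X + t. Camera axes: x right, y down, z forward; pixel columns grow to the right and rows downward; lengths in m; the calibration is good to about 2 mm. A picture is of the moment at which its call begins: read the wrist's pose just before it. camera_params takes no time and is no camera call; for the wrist camera it gives the pose at the moment of the call.
- r.hand_in(): hands the job in; it is judged then, once.
The state is a dict: "clock": time; "qpos": joint angles; "qd": joint speeds; "effort": joint torques, N m; "eef_pos": TCP position; "eef_rot": TCP orientation; "ft_force": force on the tool from outside, world axes, zero at the start; "ft_torque": the same for the moment, N m; "gripper_width": opening from 0.0 (shut) to 1.0 (fully open); "grip_force": force on a finger pad.
Only numpy, scipy, OpenCV 4.12 (cv2) and the standard library are available. Lean on these libraries where they do the work, as an engineer would, in place of code of your own. Each camera call takes 0.05 s, during which the arm holds its last target. There are 200 camera calls.

## Working session

There is one attempt and no reset: what is moved stays moved. The work goes in short steps, Python scripts to look and compute and a tool call to move; the robot and the scene stay as the last step left them, time stands still between calls to the robot, and variables do not carry over. Pictures are saved under pics/ and viewed, at most 10 in all, crops included, and the job is handed in when it is done.

Besides the shell and the picture viewer there is one more tool, called in YAML: its name, and indented under it one key for each argument. play_rows: Moves the arm, as the interface text tells. Its arguments: {"type":"object","properties":{"plan":{"type":"array","items":{"type":"array","items":{"type":"number"}}},"claw":{"type":"number"},"grip_force":{"type":"number"}},"required":["plan"]}

```bash
mkdir -p pics
cat > h.py <<'E'
import numpy as np, cv2
from plant import r
def cam(n):
    p=r.camera_params(n); f=200/np.tan(np.radians(p["fovy"])/2)
    K=np.array([[f,0,p["cx"]],[0,f,p["cy"]],[0,0,1]]); return K,np.array(p["dist"],float),np.array(p["R"]),np.array(p["t"])
def toplane(n,uv,z):
    K,d,R,t=cam(n); q=cv2.undistortPoints(np.array(uv,float).reshape(-1,1,2),K,d)[:,0]
    D=np.c_[q,np.ones(len(q))]@R; C=-R.T@t
    return C+D*((z-C[2])/D[:,2])[:,None]
def cloud(n,dep):
    v,u=np.mgrid[0:400,0:640]; K,d,R,t=cam(n)
    q=cv2.undistortPoints(np.c_[u.ravel(),v.ravel()].astype(float).reshape(-1,1,2),K,d)[:,0]
    P=np.c_[q,np.ones(len(q))]*dep.reshape(-1,1)
    return ((P-t)@R).reshape(400,640,3)
E
python3 - <<'E'
from h import *
for n in("top","side"):
    a,d=r.camera(n); cv2.imwrite(f"pics/{n}0.png",a[:,:,::-1]); np.savez(f"{n}0.npz",a=a,d=d)
    K,_,R,t=cam(n); print(n,-R.T@t,K[0,0])
o=r.get_obs(); print(o["clock"],o["eef_pos"],o["eef_rot"],o["ft_force"],o["gripper_width"])
E
```

```text
top [ 0.4582305  -0.0771563   1.47288622] 472.0064360678773
side [0.19092268 0.8724275  0.93575862] 414.7852279529316
0.1 [ 0.19155556 -0.51549872  0.4041195 ] [ 9.84223005e-01  1.76931302e-01 -4.85853022e-06 -6.25477935e-04] [-0.52529529  0.63113802  0.25164468] 0.9995824229414035
```

View pics/top0.png

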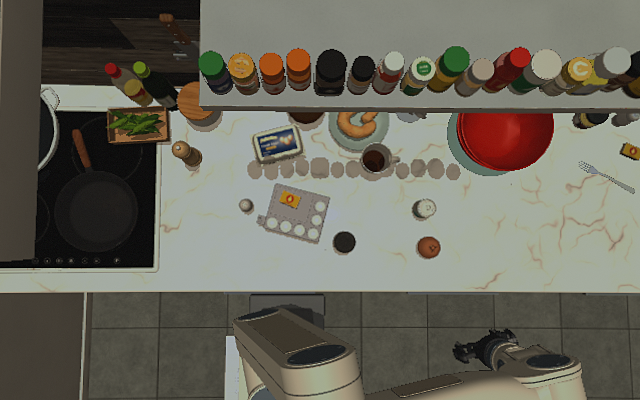

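View pics/side0.png

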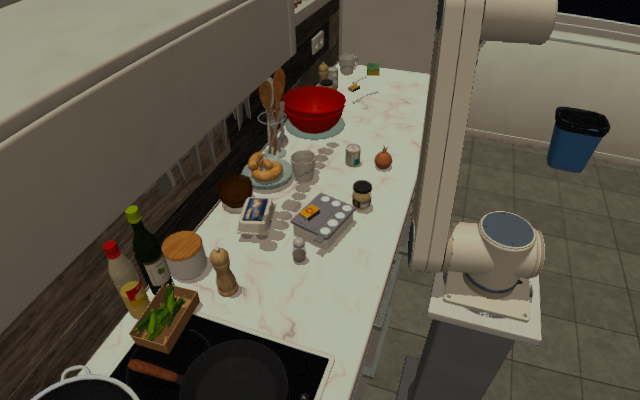

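The top view shows the box at about (297,213). Its catches form an L from about (271,222) along to (312,232), then up to (322,206), with the pull tab at (262,220). The shaker is at (246,205) and the mustard jar at (344,242). The side view agrees.

```bash
cat > m.py <<'E'
from h import *
from scipy.optimize import least_squares
z=np.load("top0.npz"); a,d=z["a"],z["d"]
x0,y0,x1,y1=225,170,375,265
g=a[y0:y1,x0:x1]; cv2.imwrite("pics/crop.png",cv2.resize(g,None,fx=5,fy=5,interpolation=cv2.INTER_CUBIC)[:,:,::-1])
P=cloud("top",d)
m=(P[y0:y1,x0:x1,2]>.055)&(P[y0:y1,x0:x1,2]<.1)
lid=m.astype(np.uint8); n,l,s,c=cv2.connectedComponentsWithStats(lid)
i=1+np.argmax(s[1:,4]); L=(l==i); print("lid px",s[i],"z med",np.median(P[y0:y1,x0:x1,2][L]))
gray=g.min(2).astype(int); er=cv2.erode(L.astype(np.uint8),np.ones((3,3)))
print("gray pct",np.percentile(gray[L],[10,50,70,80,90,97]))
w=((gray>np.median(gray[L])+25)&L).astype(np.uint8)
n,l2,s2,c2=cv2.connectedComponentsWithStats(w)
k=[j for j in range(1,n) if s2[j,4]>25]
for j in k:
    uv=c2[j]+[x0,y0]; print(uv.round(1),s2[j,4],toplane("top",[uv],.070)[0].round(4))
rc=cv2.minAreaRect(np.argwhere(L)[:,::-1].astype(np.float32)+[x0,y0]) if 0 else None
E
python3 m.py
```

```text
lid px [  31   13   74   59 2706] z med 0.06448494450222952
gray pct [ 86.  116.  118.  131.  153.5 163. ]
[319.9 206.1] 65 [ 0.5422 -0.1285  0.07  ]
[316.1 219.5] 71 [ 0.5022 -0.1173  0.07  ]
[271.6 222.5] 80 [0.493  0.0148 0.07  ]
[285.2 225.9] 91 [ 0.4829 -0.0255  0.07  ]
[298.8 229.6] 83 [ 0.4722 -0.0661  0.07  ]
[312.5 233.2] 78 [ 0.4616 -0.1067  0.07  ]
```

View pics/crop.png

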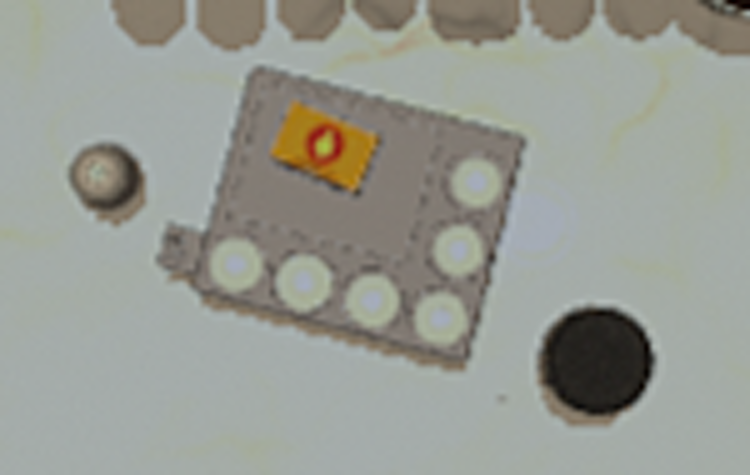

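The crop shows six pale catches, matching the blobs found. Spacings come out at 41.8 mm on average, so they agree with the given 42 mm. I'm moving now: close the fingers and approach catch 1.

play_rows:
  plan:
    - [3.1,-2.6,0.5,0,0,0]
    - [3.1,-2.6,0.5,0,0,0]
    - [3.1,-2.6,0.5,0,0,0]
    - [3.1,-2.6,0.5,0,0,0]
    - [3.1,-2.6,0.5,0,0,0]
  claw: 0
  grip_force: 20

```text
clock: 0.6
eef_pos: [0.292, -0.3382, 0.3792]
eef_rot: [0.984, 0.177, -0.0, -0.0]
ft_force: [1.0, -0.4, 0.7]
gripper_width: 0.147
grip_force: 0.0
```

play_rows:
  plan:
    - [0,0,0,0,0,-0.14]
    - [0,0,0,0,0,-0.14]
    - [0,0,0,0,0,-0.14]
    - [0,0,0,0,0,-0.14]
    - [0,0,0,0,0,-0.14]

```text
clock: 1.1
eef_pos: [0.2916, -0.3396, 0.3794]
eef_rot: [0.862, 0.506, -0.0, -0.0]
ft_force: [-0.1, -0.2, 1.2]
gripper_width: -0.005
grip_force: 0.0
```

play_rows:
  plan:
    - [0,0,0,0,0,-0.13]
    - [0,0,0,0,0,-0.13]
    - [0,0,0,0,0,0]

```text
clock: 1.4
eef_pos: [0.2916, -0.3396, 0.3794]
eef_rot: [0.791, 0.612, 0.0, -0.0]
ft_force: [0.1, 0.3, 0.4]
gripper_width: -0.001
grip_force: 0.0
```

```bash
cat >> h.py <<'E'
from scipy.spatial.transform import Rotation as Ro
# catch centres, box axes from the top view (fit of known grid to the six blobs)
C=np.array([[.493,.0148],[.4829,-.0255],[.4722,-.0661],[.4616,-.1067],[.5022,-.1173],[.5422,-.1285]])
G=np.array([[-48,63],[-48,21],[-48,-21],[-48,-63],[-6,-63],[36,-63]])/1000
H=(G-G.mean(0)).T@(C-C.mean(0)); th=np.arctan2(H[0,1]-H[1,0],H[0,0]+H[1,1])
B=np.array([[np.cos(th),-np.sin(th)],[np.sin(th),np.cos(th)]]); F=(G-G.mean(0))@B.T+C.mean(0)
def rep(i,tipz):
    o=r.get_obs(); M=Ro.from_quat(o["eef_rot"]).as_matrix()
    w=np.r_[F[i],tipz]-(o["eef_pos"]+M[:,2]*.173)
    print("t",o["clock"],"pos",o["eef_pos"].round(4),"F",o["ft_force"].round(2),"shift cm",(M.T@w*100).round(2),"zaxis",M[:,2].round(3),
     "yaw",np.degrees(np.arctan2(M[1,0],M[0,0])).round(1),"box",np.degrees(th).round(1),"w",round(o["gripper_width"],3))
E
python3 -c "
from h import *
print((F-C).round(4).tolist(),F.round(4).tolist()); rep(0,.12); print(r.get_obs()['qpos'])"
```

```text
[[0.0004, 0.0002], [-0.0002, -0.0001], [-0.0002, -0.0001], [-0.0002, -0.0001], [-0.0002, -0.0002], [0.0004, 0.0003]] [[0.4934, 0.015], [0.4827, -0.0256], [0.472, -0.0662], [0.4614, -0.1068], [0.502, -0.1175], [0.5426, -0.1282]]
t 1.4 pos [ 0.2916 -0.3396  0.3794] F [0.1  0.32 0.43] shift cm [39.38 10.67  8.66] zaxis [-0.  0. -1.] yaw 75.5 box -14.7 w -0.001
[-1.04928282e+00  9.42554362e-02 -2.50767627e-01  1.22634746e+00
 -2.12377492e-05  7.74618181e-01]
```

Fit residuals are under 0.5 mm, and tool x now lies along the box's y axis and tool y along its x axis. Next I go above catch 1.

play_rows:
  plan:
    - [4,1.1,0.8,0,0,0]
    - [4,1.1,0.8,0,0,0]
    - [4,1.1,0.8,0,0,0]
    - [4,1.1,0.8,0,0,0]
    - [4,1.1,0.8,0,0,0]

```text
clock: 1.9
eef_pos: [0.3957, -0.1585, 0.3394]
eef_rot: [0.793, 0.61, 0.0, 0.0]
ft_force: [0.7, -1.6, -1.4]
gripper_width: 0.001
grip_force: 0.0
```

play_rows:
  plan:
    - [4,1.1,0.8,0,0,0]
    - [4,1.1,0.8,0,0,0]
    - [4,1.1,0.8,0,0,0]
    - [4,1.1,0.8,0,0,0]
    - [3,1.0,0.8,0,0,0]

```text
clock: 2.4
eef_pos: [0.4961, 0.0124, 0.2993]
eef_rot: [0.792, 0.61, 0.0, -0.0]
ft_force: [-0.2, -0.9, 0.2]
gripper_width: 0.001
grip_force: 0.0
```

```bash
python3 -c "
from h import *
rep(0,.076)"
```

```text
t 2.4 pos [0.4961 0.0124 0.2993] F [-0.24 -0.94  0.19] shift cm [ 0.18 -0.33  5.03] zaxis [-0.  0. -1.] yaw 75.2 box -14.7 w 0.001
```

play_rows:
  plan:
    - [0.2,-0.3,1.5,0,0,0]
    - [0,0,1.5,0,0,0]
    - [0,0,1.0,0,0,0]
    - [0,0,0,0,0,0]

```text
clock: 2.8
eef_pos: [0.4927, 0.0129, 0.2585]
eef_rot: [0.792, 0.611, -0.001, -0.001]
ft_force: [0.1, -0.9, 0.1]
gripper_width: 0.002
grip_force: 0.0
```

Run:
```python
from h import *
rep(0,.071)
a,_=r.camera("wrist"); b,_=r.camera("side")
K,d,R,t=cam("side"); p=np.array([*F[0],.07]); uv=cv2.projectPoints(p[None],cv2.Rodrigues(R)[0],t,K,d)[0].ravel(); print(uv)
u,v=uv.astype(int); c=cv2.resize(b[v-40:v+40,u-50:u+50],(500,400),interpolation=2)
o=np.zeros((400,800,3),np.uint8)
o[:, :300]=cv2.resize(a,(300,188))[0:1].repeat(400,0)*0
o[:188,:300]=cv2.resize(a,(300,188)); o[:,300:]=c
cv2.imwrite("pics/c1.png",o[:,:,::-1])
```

```text
t 2.8 pos [0.4927 0.0129 0.2585] F [ 0.13 -0.86  0.09] shift cm [0.23 0.06 1.45] zaxis [-0.002  0.    -1.   ] yaw 75.3 box -14.7 w 0.002
[324.53617039 228.2582681 ]
```

View pics/c1.png

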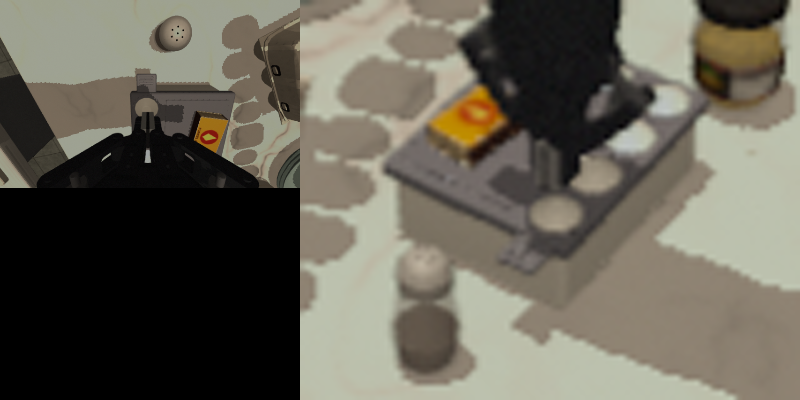

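The left inset (wrist view) shows the shut fingers at the catch 1 disc, with the matchbox clear. In the right inset (side view) catch 1 is at about (555,213), a couple of pixels below where I projected it. I'll cross-check against the initial side image.

Run:
```python
from h import *
z=np.load("side0.npz"); a=z["a"]; g=a.min(2).astype(int)
K,d,R,t=cam("side"); P=np.c_[F,np.full(6,.0685)]
uv=cv2.projectPoints(P,cv2.Rodrigues(R)[0],t,K,d)[0][:,0]; print(uv.round(1).tolist())
x0,y0=280,185; s=g[y0:250,x0:365]; w=(s>130).astype(np.uint8)
for th in(130,145,160):
    n,l,st,c=cv2.connectedComponentsWithStats((s>th).astype(np.uint8))
    for j in range(1,n):
        if 25<st[j,4]<250:
            q=c[j]+[x0,y0]; print(th,q.round(1),st[j,4],toplane("side",[q],.0685)[0].round(4))
Q=cloud("side",z["d"]); print(Q[int(uv[0,1])+1,int(uv[0,0])], Q[int(uv[3,1])+1,int(uv[3,0])])
zt=np.load("top0.npz"); Q=cloud("top",zt["d"]); print(Q[222,271],Q[233,312])
```

```text
[[324.5, 228.6], [332.1, 220.8], [339.4, 213.3], [346.4, 206.1], [335.4, 201.4], [324.7, 196.9]]
130 [286.4 195.1] 201 [ 0.6664 -0.0956  0.0685]
130 [335.4 203. ] 37 [ 0.4997 -0.1099  0.0685]
130 [346.4 207.6] 47 [ 0.4592 -0.0999  0.0685]
130 [339.6 214.9] 52 [ 0.4693 -0.059   0.0685]
130 [332.1 222.5] 59 [ 0.4804 -0.0181  0.0685]
130 [324.6 230.3] 55 [0.4909 0.0217 0.0685]
130 [310.2 246.5] 75 [0.5079 0.0994 0.0685]
145 [285.5 198. ] 114 [ 0.6634 -0.081   0.0685]
145 [324.8 198.5] 29 [ 0.5399 -0.1205  0.0685]
145 [335.5 203.1] 34 [ 0.4991 -0.1095  0.0685]
145 [346.3 207.9] 37 [ 0.4592 -0.0983  0.0685]
145 [339.4 215. ] 37 [ 0.4697 -0.0585  0.0685]
145 [332.4 222.6] 48 [ 0.4795 -0.0181  0.0685]
145 [324.6 230.5] 47 [0.4905 0.0228 0.0685]
145 [310.4 246.6] 70 [0.5074 0.0993 0.0685]
160 [346.3 208. ] 26 [ 0.459  -0.0975  0.0685]
160 [331.9 222.8] 35 [ 0.4805 -0.0168  0.0685]
160 [324.4 231. ] 28 [0.4903 0.0248 0.0685]
160 [361.6 235.2] 36 [0.3798 0.0061 0.0685]
160 [349.  240.6] 48 [0.409  0.0396 0.0685]
[0.49289203 0.02134569 0.07276773] [ 0.46023307 -0.09816876  0.07196474]
[0.49448661 0.01680078 0.06487113] [ 0.46213677 -0.10512066  0.07323915]
```

Most of the gap comes from the cone's base outline sitting at about z = 65 mm. At that height the two views agree to about 3 mm, which the tip width covers. I add 1 mm along box y and descend gently.

play_rows:
  plan:
    - [0.3,0.1,0.6,0,0,0]
    - [0,0,0.5,0,0,0]
    - [0,0,0.2,0,0,0]
    - [0,0,0.1,0,0,0]
    - [0,0,0.1,0,0,0]

```text
clock: 3.4
eef_pos: [0.4948, 0.0155, 0.2447]
eef_rot: [0.791, 0.611, 0.0, 0.0]
ft_force: [-0.0, 0.1, 0.3]
gripper_width: 0.004
grip_force: 0.0
```

play_rows:
  plan:
    - [0,0,0.1,0,0,0]
    - [0,0,0,0,0,0]

```text
clock: 3.6
eef_pos: [0.4948, 0.0155, 0.2437]
eef_rot: [0.791, 0.611, 0.0, 0.0]
ft_force: [0.3, 0.9, 0.4]
gripper_width: 0.0
grip_force: 0.0
```

```bash
python3 -c "
from h import *
rep(0,.066)"
```

```text
t 3.6 pos [0.4948 0.0155 0.2437] F [0.26 0.91 0.4 ] shift cm [-0.08 -0.12  0.47] zaxis [ 0. -0. -1.] yaw 75.4 box -14.7 w 0.0
```

Tip is at about 70.7 mm with no force yet. Next I go down in 1 mm steps.

play_rows:
  plan:
    - [0,-0.1,0.1,0,0,0]
    - [0,0,0,0,0,0]

```text
clock: 3.8
eef_pos: [0.4938, 0.0158, 0.2428]
eef_rot: [0.791, 0.611, 0.0, 0.0]
ft_force: [0.1, -0.4, 0.3]
gripper_width: -0.002
grip_force: 0.3
```

play_rows:
  plan:
    - [0,0,0.1,0,0,0]
    - [0,0,0,0,0,0]

```text
clock: 4.0
eef_pos: [0.4938, 0.0158, 0.2417]
eef_rot: [0.791, 0.611, 0.0, 0.0]
ft_force: [-0.5, -0.7, 0.5]
gripper_width: -0.003
grip_force: 0.3
```

play_rows:
  plan:
    - [0,0,0.1,0,0,0]
    - [0,0,0,0,0,0]

```text
clock: 4.2
eef_pos: [0.4938, 0.0158, 0.2406]
eef_rot: [0.791, 0.611, -0.0, -0.0]
ft_force: [0.7, -0.6, 0.5]
gripper_width: 0.004
grip_force: 0.2
```

play_rows:
  plan:
    - [0,0,0.1,0,0,0]
    - [0,0,0,0,0,0]

```text
clock: 4.4
eef_pos: [0.4938, 0.0158, 0.2395]
eef_rot: [0.791, 0.611, -0.0, -0.0]
ft_force: [0.0, -0.4, -0.1]
gripper_width: 0.0
grip_force: 0.1
```

play_rows:
  plan:
    - [0,0,0.05,0,0,0]
    - [0,0,0,0,0,0]

```text
clock: 4.6
eef_pos: [0.4937, 0.0158, 0.2394]
eef_rot: [0.791, 0.611, 0.0, 0.0]
ft_force: [-0.8, 0.1, 4.0]
gripper_width: -0.002
grip_force: 2.3
```

play_rows:
  plan:
    - [0,0,0.05,0,0,0]
    - [0,0,0,0,0,0]

```text
clock: 4.8
eef_pos: [0.4937, 0.0158, 0.2393]
eef_rot: [0.791, 0.611, 0.0, 0.0]
ft_force: [-3.7, -0.0, 9.6]
gripper_width: -0.003
grip_force: 4.9
```

Run:
```python
from h import *
rep(0,.066)
b,d=r.camera("side"); rep(0,.066)
u,v=325,225; c=cv2.resize(b[v-40:v+40,u-50:u+50],(750,600),interpolation=2)
cv2.imwrite("pics/c1b.png",c[:,:,::-1])
```

```text
t 4.8 pos [0.4937 0.0158 0.2393] F [-3.71 -0.03  9.64] shift cm [-0.08 -0.02  0.03] zaxis [ 0.001 -0.    -1.   ] yaw 75.4 box -14.7 w -0.003
t 4.85 pos [0.4937 0.0158 0.2393] F [-2.31  0.2   9.51] shift cm [-0.09 -0.02  0.03] zaxis [ 0. -0. -1.] yaw 75.4 box -14.7 w 0.002
```

View pics/c1b.png

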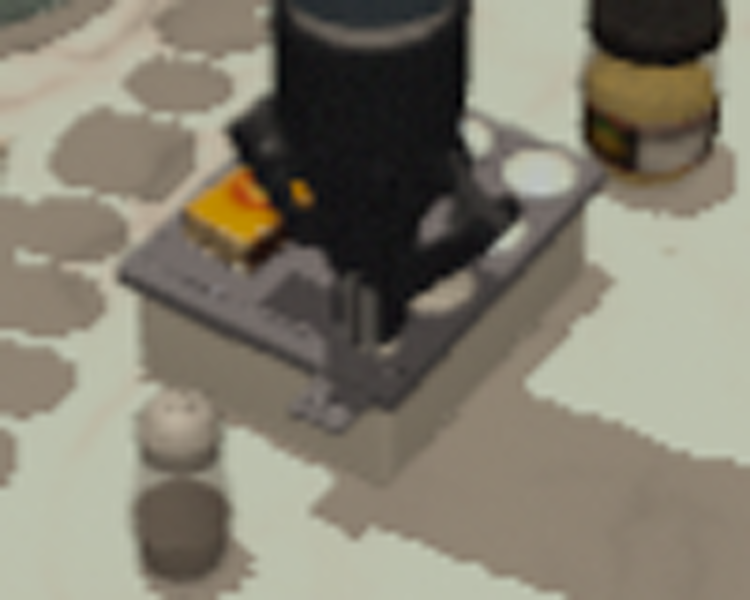

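Catch 1 now sits almost flush under the tip. The hard stop is felt at TCP z ≈ 0.2393 (tip 66 mm) and the box hasn't moved. Next: lift, shift 42 mm, and press catch 2.

play_rows:
  plan:
    - [0,0,-1.5,0,0,0]
    - [-2.1,0,0,0,0,0]
    - [-2.2,0,0,0,0,0]
    - [0,0,0.5,0,0,0]
    - [0,0,0,0,0,0]

```text
clock: 5.35
eef_pos: [0.4827, -0.026, 0.2481]
eef_rot: [0.792, 0.611, -0.0, -0.0]
ft_force: [-0.7, -0.5, 0.0]
gripper_width: -0.0
grip_force: 0.0
```

```bash
python3 -c "
from h import *
rep(1,.066)"
```

```text
t 5.35 pos [ 0.4827 -0.026   0.2481] F [-0.69 -0.47  0.  ] shift cm [0.04 0.02 0.91] zaxis [-0.001  0.    -1.   ] yaw 75.3 box -14.7 w -0.0
```

Excellent alignment. I go down in gradual steps to about z = 0.239.

play_rows:
  plan:
    - [0.1,0,0.3,0,0,0]
    - [0,0,0.2,0,0,0]
    - [0,0,0.2,0,0,0]
    - [0,0,0.15,0,0,0]
    - [0,0,0,0,0,0]

```text
clock: 5.85
eef_pos: [0.4832, -0.0246, 0.24]
eef_rot: [0.791, 0.612, -0.0, -0.0]
ft_force: [-0.3, 0.7, 0.6]
gripper_width: -0.0
grip_force: 0.0
```

play_rows:
  plan:
    - [0,0,0.05,0,0,0]
    - [0,0,0,0,0,0]

```text
clock: 6.05
eef_pos: [0.4832, -0.0248, 0.2397]
eef_rot: [0.791, 0.611, -0.0, 0.0]
ft_force: [0.5, -0.2, -0.2]
gripper_width: -0.002
grip_force: 0.0
```

play_rows:
  plan:
    - [0,0,0.05,0,0,0]
    - [0,0,0,0,0,0]

```text
clock: 6.25
eef_pos: [0.4832, -0.0249, 0.2394]
eef_rot: [0.791, 0.611, 0.0, 0.0]
ft_force: [-0.9, 0.0, 3.4]
gripper_width: -0.0
grip_force: 1.8
```

play_rows:
  plan:
    - [0,0,0.04,0,0,0]
    - [0,0,0,0,0,0]

```text
clock: 6.45
eef_pos: [0.4832, -0.0249, 0.2393]
eef_rot: [0.791, 0.611, 0.0, 0.0]
ft_force: [-2.8, 0.6, 8.3]
gripper_width: -0.003
grip_force: 4.2
```

Catch 2 is at its stop. Next is catch 3.

play_rows:
  plan:
    - [0,0,-1.5,0,0,0]
    - [-2.1,0,0,0,0,0]
    - [-2.2,0,0,0,0,0]
    - [0,0,0.6,0,0,0]
    - [0,0,0,0,0,0]

```text
clock: 6.95
eef_pos: [0.4721, -0.0666, 0.2471]
eef_rot: [0.792, 0.611, -0.0, -0.001]
ft_force: [0.8, 0.8, -0.3]
gripper_width: 0.001
grip_force: 0.0
```

```bash
python3 -c "
from h import *
rep(2,.066)"
```

```text
t 6.95 pos [ 0.4721 -0.0666  0.2471] F [ 0.78  0.82 -0.3 ] shift cm [0.04 0.01 0.81] zaxis [-0.001  0.    -1.   ] yaw 75.3 box -14.7 w 0.001
```

play_rows:
  plan:
    - [0.1,0,0.3,0,0,0]
    - [0,0,0.2,0,0,0]
    - [0,0,0.2,0,0,0]
    - [0,0,0.1,0,0,0]
    - [0,0,0,0,0,0]

```text
clock: 7.45
eef_pos: [0.4726, -0.0653, 0.2396]
eef_rot: [0.791, 0.612, -0.0, -0.0]
ft_force: [0.6, 0.4, -0.3]
gripper_width: 0.002
grip_force: 0.0
```

play_rows:
  plan:
    - [0,0,0.05,0,0,0]
    - [0,0,0,0,0,0]

```text
clock: 7.65
eef_pos: [0.4726, -0.0654, 0.2394]
eef_rot: [0.791, 0.611, 0.0, 0.0]
ft_force: [0.1, 0.9, 2.7]
gripper_width: -0.001
grip_force: 1.3
```

play_rows:
  plan:
    - [0,0,0.05,0,0,0]
    - [0,0,0,0,0,0]

```text
clock: 7.85
eef_pos: [0.4726, -0.0654, 0.2394]
eef_rot: [0.791, 0.611, 0.0, 0.0]
ft_force: [-2.1, 0.9, 8.3]
gripper_width: -0.001
grip_force: 4.3
```

play_rows:
  plan:
    - [0,0,-1.5,0,0,0]
    - [-2.1,0,0,0,0,0]
    - [-2.2,0,0,0,0,0]
    - [0,0,0.6,0,0,0]
    - [0,0,0,0,0,0]

```text
clock: 8.35
eef_pos: [0.4615, -0.1073, 0.247]
eef_rot: [0.792, 0.611, -0.0, -0.001]
ft_force: [-0.6, 0.9, 0.0]
gripper_width: 0.0
grip_force: 0.0
```

Run:
```python
from h import *
rep(3,.066)
b,d=r.camera("side")
u,v=325,220; c=cv2.resize(b[v-40:v+40,u-50:u+50],(750,600),interpolation=2)
cv2.imwrite("pics/c3.png",c[:,:,::-1])
```

```text
t 8.35 pos [ 0.4615 -0.1073  0.247 ] F [-0.59  0.93  0.05] shift cm [0.04 0.   0.8 ] zaxis [-0.001  0.001 -1.   ] yaw 75.3 box -14.7 w 0.0
```

View pics/c3.png

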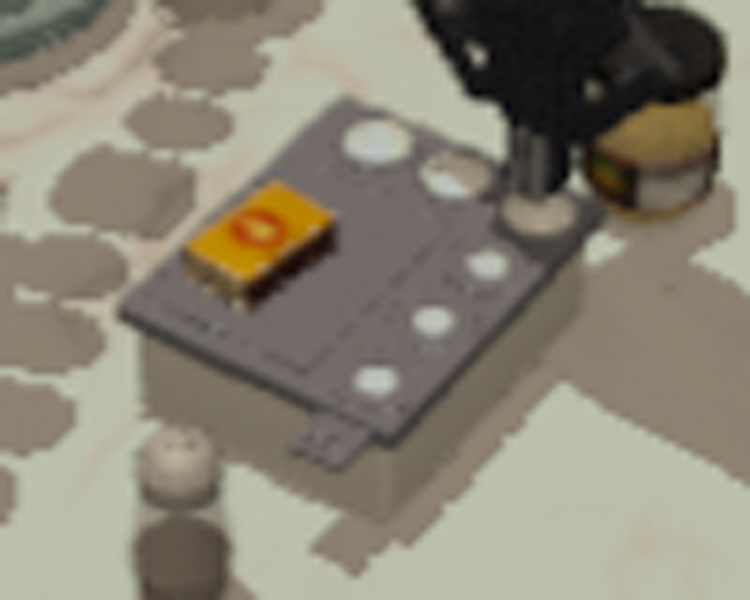

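Catches 1 to 3, at (375,380), (433,320) and (488,263), now show as small sunken discs. Catches 4 to 6 still stand up, and the matchbox and jar are undisturbed. Next is catch 4.

play_rows:
  plan:
    - [0.1,0,0.3,0,0,0]
    - [0,0,0.2,0,0,0]
    - [0,0,0.2,0,0,0]
    - [0,0,0.1,0,0,0]
    - [0,0,0,0,0,0]

```text
clock: 8.9
eef_pos: [0.462, -0.106, 0.2396]
eef_rot: [0.791, 0.612, -0.0, -0.0]
ft_force: [0.6, 0.2, -0.4]
gripper_width: 0.006
grip_force: 0.0
```

play_rows:
  plan:
    - [0,0,0.05,0,0,0]
    - [0,0,0,0,0,0]

```text
clock: 9.1
eef_pos: [0.462, -0.1061, 0.2394]
eef_rot: [0.791, 0.611, 0.0, 0.0]
ft_force: [-0.5, 2.0, 3.7]
gripper_width: 0.002
grip_force: 1.3
```

play_rows:
  plan:
    - [0,0,0.04,0,0,0]
    - [0,0,0,0,0,0]

```text
clock: 9.3
eef_pos: [0.462, -0.1061, 0.2393]
eef_rot: [0.791, 0.611, 0.0, 0.0]
ft_force: [-1.8, 1.7, 7.2]
gripper_width: 0.0
grip_force: 3.8
```

Catch 4 is home. Now round the corner along tool +y.

play_rows:
  plan:
    - [0,0,-1.5,0,0,0]
    - [0,2.1,0,0,0,0]
    - [0,2.1,0,0,0,0]
    - [0,0,0.6,0,0,0]
    - [0,0,0,0,0,0]

```text
clock: 9.8
eef_pos: [0.5022, -0.1166, 0.2467]
eef_rot: [0.791, 0.611, -0.001, -0.001]
ft_force: [0.1, 0.1, -0.0]
gripper_width: -0.002
grip_force: 0.0
```

```bash
python3 -c "
from h import *
rep(4,.066)"
```

```text
t 9.8 pos [ 0.5022 -0.1166  0.2467] F [ 0.12  0.09 -0.02] shift cm [-0.09  0.04  0.77] zaxis [-0.002  0.001 -1.   ] yaw 75.4 box -14.7 w -0.002
```

play_rows:
  plan:
    - [0,0,0.3,0,0,0]
    - [0,0,0.2,0,0,0]
    - [0,0,0.2,0,0,0]
    - [0,0,0.1,0,0,0]
    - [0,0,0,0,0,0]

```text
clock: 10.3
eef_pos: [0.5025, -0.1167, 0.2398]
eef_rot: [0.791, 0.611, -0.0, -0.0]
ft_force: [0.6, -0.9, 0.3]
gripper_width: -0.002
grip_force: 0.0
```

play_rows:
  plan:
    - [0,0,0.04,0,0,0]
    - [0,0,0,0,0,0]

```text
clock: 10.5
eef_pos: [0.5027, -0.1167, 0.2395]
eef_rot: [0.791, 0.611, 0.0, 0.0]
ft_force: [-1.4, 0.0, 0.7]
gripper_width: 0.002
grip_force: 0.3
```

play_rows:
  plan:
    - [0,0,0.04,0,0,0]
    - [0,0,0,0,0,0]

```text
clock: 10.7
eef_pos: [0.5027, -0.1167, 0.2394]
eef_rot: [0.791, 0.611, 0.0, 0.0]
ft_force: [-0.6, -0.2, 4.3]
gripper_width: -0.001
grip_force: 2.2
```

Catch 5 is home. Last is catch 6.

play_rows:
  plan:
    - [0,0,0.03,0,0,0]
    - [0,0,-1.5,0,0,0]
    - [0,2.1,0,0,0,0]
    - [0,2.1,0,0,0,0]
    - [0,0,0.6,0,0,0]

```text
clock: 11.2
eef_pos: [0.5453, -0.1281, 0.2482]
eef_rot: [0.791, 0.611, 0.001, 0.001]
ft_force: [0.3, 0.1, 0.1]
gripper_width: -0.001
grip_force: 0.0
```

```bash
python3 -c "
from h import *
rep(5,.066)"
```

```text
t 11.2 pos [ 0.5453 -0.1281  0.2482] F [0.26 0.08 0.13] shift cm [-0.07 -0.32  0.92] zaxis [ 0.003 -0.001 -1.   ] yaw 75.4 box -14.7 w -0.001
```

play_rows:
  plan:
    - [0,0,0,0,0,0]
    - [0,0,0.4,0,0,0]
    - [0,0,0.2,0,0,0]
    - [0,0,0.1,0,0,0]
    - [0,0,0,0,0,0]

```text
clock: 11.7
eef_pos: [0.543, -0.1272, 0.2407]
eef_rot: [0.791, 0.611, -0.0, -0.0]
ft_force: [0.6, 0.7, -0.5]
gripper_width: -0.001
grip_force: 0.0
```

```bash
python3 -c "
from h import *
rep(5,.066)"
```

```text
t 11.7 pos [ 0.543  -0.1272  0.2407] F [ 0.58  0.71 -0.52] shift cm [-0.1  -0.01  0.17] zaxis [-0.  0. -1.] yaw 75.4 box -14.7 w -0.001
```

play_rows:
  plan:
    - [0,0,0.1,0,0,0]
    - [0,0,0.04,0,0,0]
    - [0,0,0,0,0,0]

```text
clock: 12.0
eef_pos: [0.5432, -0.1273, 0.2395]
eef_rot: [0.791, 0.611, 0.0, 0.0]
ft_force: [-1.7, 0.9, 1.7]
gripper_width: 0.005
grip_force: 0.9
```

play_rows:
  plan:
    - [0,0,0.05,0,0,0]
    - [0,0,0,0,0,0]

```text
clock: 12.2
eef_pos: [0.5432, -0.1273, 0.2394]
eef_rot: [0.791, 0.611, 0.0, 0.0]
ft_force: [-3.1, 0.8, 6.6]
gripper_width: 0.001
grip_force: 3.4
```

Home. I retreat straight up and check.

play_rows:
  plan:
    - [0,0,-1.5,0,0,0]
    - [0,0,-3,0,0,0]
    - [0,0,-4,0,0,0]
    - [0,0,-3,0,0,0]
    - [0,0,0,0,0,0]

```text
clock: 12.7
eef_pos: [0.5439, -0.1275, 0.3581]
eef_rot: [0.791, 0.612, 0.002, 0.003]
ft_force: [0.6, -0.8, 0.1]
gripper_width: -0.0
grip_force: 0.0
```

Run:
```python
from h import *
b,d=r.camera("side"); rep(5,.066)
u,v=325,220; c=cv2.resize(b[v-40:v+40,u-50:u+50],(750,600),interpolation=2)
cv2.imwrite("pics/end.png",c[:,:,::-1])
```

```text
t 12.75 pos [ 0.5436 -0.1274  0.3558] F [ 1.02 -0.19 -1.27] shift cm [-0.08 -0.2  11.68] zaxis [ 0.004 -0.001 -1.   ] yaw 75.4 box -14.7 w 0.001
```

View pics/end.png

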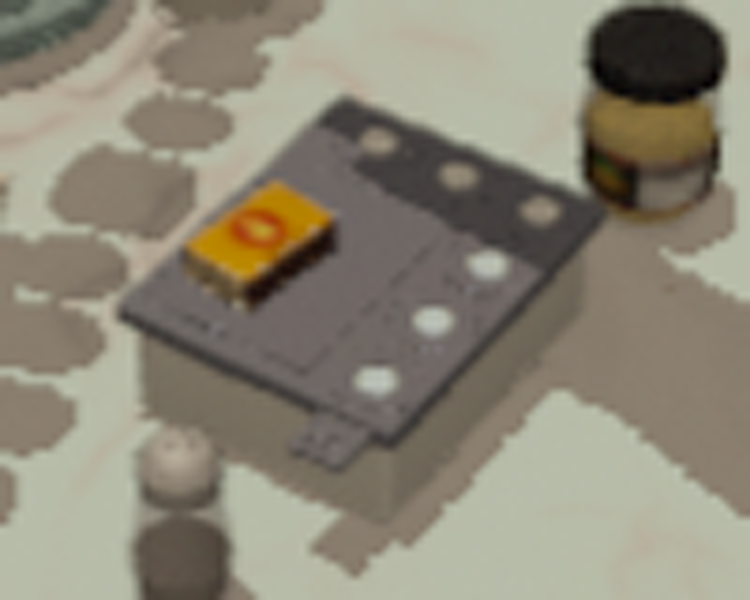

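All six catches show as small sunken discs, from (375,380) round to (378,140). The box, matchbox, shaker and jar are where they were.

```bash
python3 -c "
from plant import r
print(r.hand_in())"
```

```text
the job is handed in; nothing more can be done
None
```

I pressed all six catches down to their stops in order, with under 10 N measured at the wrist; the final side view shows the box, matchbox, shaker and jar unmoved, and I handed the job in at about 12.8 s (no verdict was returned).

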